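# Fetch the copper coupler from the blue tilt-out bin

## Task

On the studio bench stand three small tilt-out parts bins. Tip the blue-fronted bin forward towards the robot as far as it goes, take out the copper coupler that lies inside and set it down gently in the wooden tray. Leave the blue bin tipped out.

Things in the scene. Friction and masses are not known exactly. Their poses are not given: they have to be found in the camera images.
- bin_blue (a joint): Blue tilt-out bin (its neighbours are orange and green). 0 rad shut, panel upright; 0.80 tipped fully forward, at its stop. Stiff pivot: about 3 N at the lip moves it, it stays where left. Inside 140 mm wide. The floor runs 70 mm back from the pivot, rising 3 degrees when shut, so panel and floor form a V with its bottom on the pivot line. Side cheeks: quarter discs, 69 mm radius.
- blue_lip (a point): Middle of the blue front panel's top edge, on its inner face; moves with the bin. Panel 162 mm wide, 6 mm thick. Axes: x into the housing (bin shut), y along the lip, z up the panel. Pivot: a level line along y, 108 mm from here along -z. The bin tips towards -x. Shut, the top 33 mm of panel stand free above the housing and can be hooked from behind or pinched.
- unit_blue: Fixed white housing of the blue bin: 164 mm wide, sides and lid 90 mm high, reaching 87 mm back (+x) from the panel; a 36 mm open slot for fingers lies between panel and lid. Origin on the bench right under the pivot line, which is 15 mm above it; x into the housing, y along the pivot, z up. Two like housings with other bins stand beside it, some 200 mm apart.
- coupler: Copper cylinder, 36 mm diameter, 50 mm long, 0.1 to 0.2 kg, dark dot on each end. Origin at its centre, y axis along it. Lies in the blue bin, its axis along the lip, about midway between the bin's sides, and stays in the bottom of the V as the bin tips; then it can be gripped from above by its two ends. While the bin is shut it shows only through the slot behind the lip.
- tray: Open wooden tray, fixed to the bench: outside 130 mm (x) by 160 mm (y) by 25 mm high, walls and floor 5 mm thick. Origin at the centre of its underside, z up. A dark carving on a slate slab stands on the other side of the robot's front and is not part of the job.
Things that resemble listed ones, but are neither listed nor needed, are in the scene too. Leave any turquoise or yellow look-alike of the coupler alone.

How it is judged:
By the outcome, as a careful person would: the job done as asked, in the order asked, and still so for the second after the job is handed in, with the robot touching nothing.
It also fails if it takes over 56 s, if anything falls off the work surface, if the arm or the gripper's body presses on something with over 40 N, if the wrist force passes 120 N, or if a joint passes its speed limit or range.

## Robot

A 6-joint arm with a two-finger parallel gripper is mounted at the origin on the work surface. World frame = base frame: x ahead of the robot, y to its left, z up, the work surface at z = 0. Lengths are in m, angles in rad, forces in N, time in s.
With the tool pointing down it reaches from about 0.325 to 0.85 m from the base axis. Payload 15.5 kg.
Tool frame: the origin (TCP) lies midway between the tips of the shut fingers; the grasp point (between the pads) lies 19 mm behind it (manip.pinch_z is the distance from the TCP to the grasp point, in m); z points along the fingers, y is the direction in which the jaws open and shut (so a half turn about z gives the same grasp; the last joint's range is limited). The gripper opens to 91 mm and grips with 3 to 60 N. Pads are 32 mm wide; open, the fingers measure 118 mm over their backs; the gripper's body (76 mm by 178 mm) begins 60 mm behind the grasp point.
Start: joints at [1.071, 0.494, 1.345, -0, 1.302, -0.096], TCP at [0.246, 0.575, 0.214] pointing down, gripper open.
Joint ranges: [-2.91, 2.91], [-0.82, 2.16], [0.22, 2.67], [-1.22, 4.37], [0.12, 2.79], [-3.08, 3.08]. Speed limits (rad/s): [1.89, 1.89, 2.57, 3.01, 3.01, 3.01].

## Interface

Orientations are given as a rotation vector (axis times angle).
In Python, from plant import manip, optics gives the robot as it stands. The module is installed in compiled form; this text tells all that it offers.
- The arm moves only by the shell command python3 -m creep 'ROWS' [FORCE]. ROWS is text: rows parted by semicolons, each of 7 numbers parted by spaces: the shift along the tool's x, y, z in m, then the turn, a rotation vector about the tool's x, y, z in rad, then the finger opening in m, from 0 to 0.0912. In form: dx dy dz ax ay az claw; .... A call has 1 to 12 rows; each row is the pose to reach, as a shift and turn from the pose commanded when the call began, along the tool's axes at that moment; what a row does not reach only later rows make up. A row lasts 1/10 s, in which the tool goes at most 50 mm and 8.59 degrees, less where a joint would pass 70% of its speed; a pose out of reach is approached as far as the arm can. A call with a gripper value outside its range is refused whole. The fingers move at their own pace and stop on an object; FORCE is the grip in N (left out, the last holds). Time passes only in rows, so rows that repeat a pose let the fingers close. It gives the time, the measured TCP pose, the force and the opening at its end, in the units of the state.
- manip.observe(): the state, without advancing time (a new reading comes with each control period).
- optics.snapshot(name): name is "side" or "top"; returns the picture (384x512x3 uint8, red, green, blue); there is no depth.
- optics.camera_params(name): a dict with "fx", "fy", "cx", "cy" (pixels), "xyz" and "rotation" of the camera in the world. Camera axes: x right, y down, z forward; pixel columns grow to the right and rows downward; lengths in m; the calibration is good to about 2 mm. A picture is of the moment at which its call begins. camera_params takes no time and is no camera call.
- manip.hand_in(): hands the job in, once; it reports no verdict.
The state is a dict: "time_s": time; "joint_positions": joint angles; "qvel": joint speeds; "joint_efforts": joint torques, N m; "eef_pos": TCP position; "eef_rot": TCP orientation; "force": force on the tool from outside, world axes, zero at the start; "wrist_torque": the same for the moment, N m; "gripper_width": opening from 0.0 (shut) to 1.0 (fully open).
Only numpy, scipy, OpenCV 4.12 (cv2) and the standard library are available. Lean on these libraries where they do the work, as an engineer would, in place of code of your own. Each camera call takes 0.05 s, during which the arm holds its last target.

## Working session

There is one attempt and no reset: what is moved stays moved. The work goes in short steps, Python scripts to look and compute and a shell command to move; the robot and the scene stay as the last step left them, time stands still between calls to the robot, and variables do not carry over. Pictures are saved under pics/ and viewed, and the job is handed in when it is done.

```bash
mkdir -p pics
cat > h.py <<'E'
import numpy as np, cv2
from plant import manip, optics
from scipy.spatial.transform import Rotation as R
def rot(p):
    r=np.array(p["rotation"],float)
    return r if r.shape==(3,3) else (R.from_rotvec(r).as_matrix() if r.size==3 else R.from_quat(r).as_matrix())
def ray(n,u,v):
    p=optics.camera_params(n); d=rot(p)@np.array([(u-p["cx"])/p["fx"],(v-p["cy"])/p["fy"],1.]); return np.array(p["xyz"]),d/np.linalg.norm(d)
def onz(n,u,v,z):
    o,d=ray(n,u,v); return o+d*(z-o[2])/d[2]
def tri(a,b):
    (o1,d1),(o2,d2)=ray("top",*a),ray("side",*b)
    A=np.stack([d1,-d2],1); t=np.linalg.lstsq(A,o2-o1,rcond=None)[0]
    p,q=o1+t[0]*d1,o2+t[1]*d2; return (p+q)/2,np.linalg.norm(p-q)
def proj(n,X):
    p=optics.camera_params(n); c=rot(p).T@(np.array(X)-p["xyz"]); return p["fx"]*c[0]/c[2]+p["cx"],p["fy"]*c[1]/c[2]+p["cy"]
def snap(n,f):
    im=optics.snapshot(n); cv2.imwrite("pics/raw_"+f+".png",im[:,:,::-1]); return im
E
python3 - <<'E'
from h import *
for n in("top","side"):
    im=snap(n,n+"0"); print(n,optics.camera_params(n))
print(manip.observe(),manip.pinch_z)
E
```

```text
top {'fx': 410.5913146423923, 'fy': 410.5913146423923, 'cx': 254.65845827184762, 'cy': 188.18684369763903, 'xyz': array([ 0.50063071, -0.01479519,  0.98699899]), 'rotation': array([-2.18188414,  2.12795621, -0.12744957])}
side {'fx': 387.67528180418356, 'fy': 387.67528180418356, 'cx': 253.13842450798705, 'cy': 191.79647608818482, 'xyz': array([ 0.39057272, -0.56486184,  0.51686102]), 'rotation': array([-2.16128761,  0.37508801, -0.22293584])}
{'time_s': 0.1, 'joint_positions': array([ 1.07148462e+00,  4.94138296e-01,  1.34604723e+00,  2.04309569e-06,
        1.30247423e+00, -9.55058150e-02]), 'qvel': array([ 0.00142304, -0.00059091, -0.00277647, -0.00072728,  0.00064082,
        0.00221306]), 'joint_efforts': array([ 4.58108771e-03, -8.80249929e+01, -3.82548094e+01,  7.13012461e-02,
        4.82642383e-02,  2.06293487e-05]), 'eef_pos': array([0.24542026, 0.57444837, 0.21339459]), 'eef_rot': array([-6.29933755e-01, -3.07746791e+00,  1.60155378e-03]), 'force': array([-0.27561319,  0.18289506,  0.10973675]), 'wrist_torque': array([0.03733701, 0.0656971 , 0.00352459]), 'gripper_width': 0.9959417016909313} 0.0188
```

View pics/raw_top0.png

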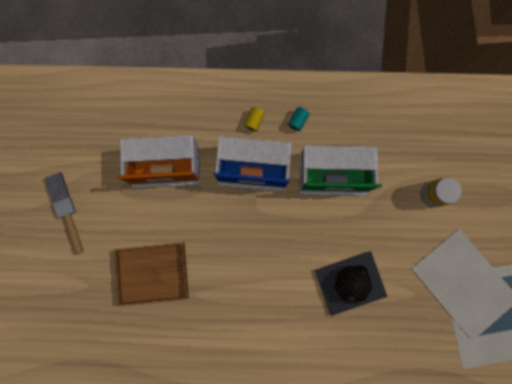

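View pics/raw_side0.png

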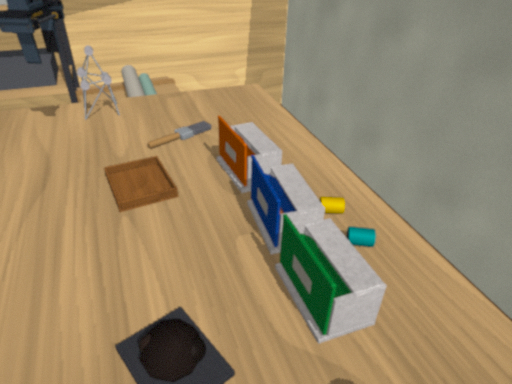

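The top view shows the orange bin at about (160,170), blue at (253,170) and green at (340,178), with the tray at (151,273) and the carving at (350,283). The yellow (255,118) and turquoise (299,118) cylinders behind the bins are look-alikes. The copper patch at (252,171), in the slot behind the blue lip, fits the description, so I'll enlarge it.

Run:
```python
from h import *
a=cv2.imread("pics/raw_top0.png")[125:205,205:305]; b=cv2.imread("pics/raw_side0.png")[145:255,235:335]
cv2.imwrite("pics/c0.png",np.hstack([cv2.resize(a,(400,320),interpolation=cv2.INTER_CUBIC),cv2.resize(b,(364,400),interpolation=cv2.INTER_CUBIC)[:320]]))
im=cv2.imread("pics/raw_top0.png"); hsv=cv2.cvtColor(im,cv2.COLOR_BGR2HSV)
m=cv2.inRange(hsv,(108,120,40),(130,255,255)); m[:, :205]=0;m[:,305:]=0
c=max(cv2.findContours(m,0,1)[0],key=cv2.contourArea);print("blue",cv2.boundingRect(c))
print(cv2.approxPolyDP(c,2,True)[:,0].tolist())
cu=cv2.inRange(hsv,(0,100,80),(14,255,255)); cu[:,:225]=0;cu[:,280:]=0;cu[:150]=0;cu[190:]=0
c=max(cv2.findContours(cu,0,1)[0],key=cv2.contourArea);print("cu",cv2.minAreaRect(c),cv2.boundingRect(c))
```

```text
blue (215, 161, 74, 26)
[[215, 174], [219, 180], [227, 181], [260, 180], [265, 184], [282, 186], [288, 181], [284, 178], [284, 166], [221, 161], [220, 171]]
cu ((251.0860595703125, 171.05328369140625), (20.461078643798828, 7.1523237228393555), 5.19442892074585) (241, 167, 21, 9)
```

View pics/c0.png

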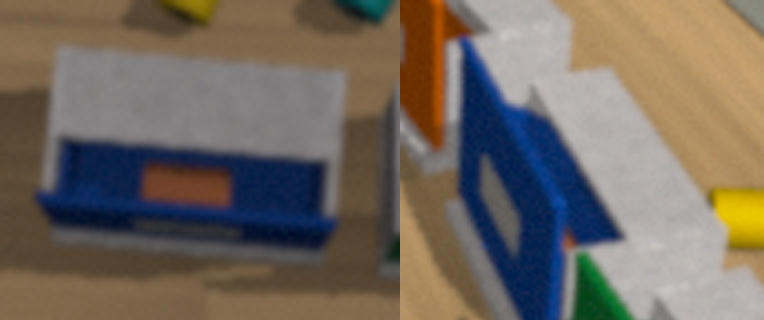

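The crop confirms the copper cylinder lies in the blue bin, at raw pixels (241–262, 167–176). The lip's ends are at about (215,173) and (288.5,179) in the top view, and (252,155) and (280,200) in the side view.

Run:
```python
from h import *
L=tri((215.2,173.8),(252.3,155.2));Rr=tri((288.6,179.5),(280.3,200));print(L,Rr)
a=onz("top",215.2,173.8,.123);b=onz("top",288.6,179.5,.123);print(a,b,np.linalg.norm(a-b),(a+b)/2)
print("yaw axis",np.degrees(np.arctan2((a-b)[1],(a-b)[0])))
# lid edges z=.09: crop back-left (60,47) back-right(345,72); front-left (60,140), right(328,160)
for u,v in((60,47),(345,72),(60,138),(328,160)): print(onz("top",205+u/4,125+v/4,.09))
print("cu",onz("top",251.1,171.05,.05), onz("top",241,170.5,.05),onz("top",262,172,.05))
im=cv2.imread("pics/raw_top0.png")
for q in((118,250),(184,244),(187,298),(120,304)): print("tray",onz("top",*q,.025))
print("tray c",onz("top",151,273,.005))
```

```text
(array([0.63563967, 0.07621304, 0.12404541]), np.float64(0.001753587974111909)) (array([ 0.62839626, -0.08046413,  0.12209212]), np.float64(3.4495106443941797e-05))
[0.63665362 0.07608081 0.123     ] [ 0.62824568 -0.08038938  0.123     ] 0.15669593232784365 [ 0.63244965 -0.00215428  0.123     ]
yaw axis 86.92416174455701
[0.72594639 0.07192622 0.09      ]
[ 0.71554147 -0.08756334  0.09      ]
[0.67424354 0.07008098 0.09      ]
[ 0.66549942 -0.07886131  0.09      ]
cu [0.65662229 0.00100105 0.05      ] [0.65733517 0.0243832  0.05      ] [ 0.65501944 -0.02423856  0.05      ]
tray [0.46766286 0.30532702 0.025     ]
tray [0.48532699 0.15275584 0.025     ]
tray [0.36325249 0.1402063  0.025     ]
tray [0.34594934 0.29266204 0.025     ]
tray c [0.41550956 0.23074105 0.005     ]
```

Run:
```python
import cv2
a=cv2.imread("pics/raw_top0.png")[230:315,100:205]
cv2.imwrite("pics/c1.png",cv2.resize(a,None,fx=6,fy=6,interpolation=cv2.INTER_CUBIC))
```

```text
(no output)
```

View pics/c1.png

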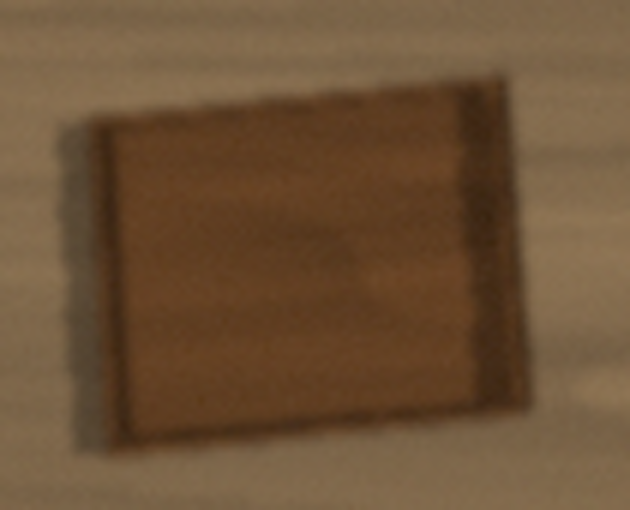

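```bash
cat >> h.py <<'E'
YB=np.radians(-3.3); BX=np.array([np.cos(YB),np.sin(YB),0]); BY=np.array([-np.sin(YB),np.cos(YB),0]); LIP=np.array([.6325,-.0025,.123]); PIV=np.array([.6325,-.0025,.015])
def goal(pos,yaw,pitch=0):
    """row (shift, turn) in current tool axes to reach TCP pos, tool down with jaw axis y at world yaw direction (deg, mod 180)"""
    s=manip.observe(); R0=R.from_rotvec(s["eef_rot"]); best=None
    for k in(0,180):
        a=np.radians(yaw+k); y=np.array([np.cos(a),np.sin(a),0]); z=np.array([0,0,-1.]); x=np.cross(y,z)
        w=(R0.inv()*R.from_matrix(np.stack([x,y,z],1))).as_rotvec()
        if best is None or np.linalg.norm(w)<np.linalg.norm(best): best=w
    d=R0.inv().apply(np.array(pos)-s["eef_pos"]); print("shift",d.round(4),"turn",best.round(4))
def bp(x,y,z): return PIV*[1,1,0]+BX*x+BY*y+[0,0,z]
def st():
    s=manip.observe(); e=s["eef_pos"]-PIV*[1,1,0]
    print("t",round(s["time_s"],2),"pos",s["eef_pos"].round(4),"bin",(e@BX).round(4),(e@BY).round(4),"rot",s["eef_rot"].round(3),"F",s["force"].round(1),"w",round(s["gripper_width"]*.0912,4),"q",s["joint_positions"].round(2)); return s
E
python3 - <<'E'
from h import *
print(R.from_rotvec(st()["eef_rot"]).as_matrix().round(3))
goal(bp(.026,0,.18),86.7)
E
```

```text
t 0.1 pos [0.2454 0.5744 0.2134] bin -0.4196 0.5537 rot [-6.300e-01 -3.077e+00  2.000e-03] F [-0.3  0.2  0.1] w 0.0908 q [ 1.07  0.49  1.35  0.    1.3  -0.1 ]
[[-0.92   0.393 -0.001]
 [ 0.393  0.92  -0.001]
 [ 0.    -0.001 -1.   ]]
shift [-0.6071 -0.3696  0.0337] turn [-1.000e-03 -3.000e-04 -3.462e-01]
```

```bash
python3 -m creep '-0.02 -0.012 0 0 0 -0.01 0.06; -0.06 -0.037 0 0 0 -0.03 0.03; -0.1 -0.061 0 0 0 -0.06 0; -0.14 -0.085 0 0 0 -0.09 0; -0.18 -0.11 0 0 0 -0.12 0; -0.22 -0.134 0 0 0 -0.15 0; -0.26 -0.158 0 0 0 -0.18 0; -0.3 -0.183 0 0 0 -0.21 0; -0.34 -0.207 0 0 0 -0.24 0; -0.38 -0.231 0 0 0 -0.27 0; -0.42 -0.256 0 0 0 -0.3 0; -0.44 -0.268 0 0 0 -0.346 0' 20; python3 -c "
from h import *
st();goal(bp(.026,0,.18),86.7)"
```

```text
time_s: 1.3
eef_pos: [0.5466, 0.1523, 0.2137]
eef_rot: [0.092, 3.14, -0.001]
force: [0.0, 0.5, 0.6]
gripper_width: 0.006
t 1.3 pos [0.5466 0.1523 0.2137] bin -0.0947 0.1496 rot [ 9.20e-02  3.14e+00 -1.00e-03] F [0.  0.5 0.6] w 0.0006 q [ 0.17  0.41  1.49 -0.    1.24 -1.35]
shift [-0.1209 -0.1494  0.0338] turn [-0.0005  0.0002 -0.0011]
```

```bash
python3 -m creep '-0.02 -0.025 0 0 0 0 0; -0.045 -0.055 0 0 0 0 0; -0.07 -0.085 0.01 0 0 0 0; -0.095 -0.12 0.02 0 0 0 0; -0.115 -0.143 0.03 0 0 0 0; -0.122 -0.15 0.034 0 0 0 0; -0.122 -0.15 0.034 0 0 0 0' ; python3 -c "
from h import *
st();goal(bp(.028,0,.104),86.7)
cv2.imwrite('pics/s1.png',np.hstack([snap('side','s1')[100:300,180:380],snap('top','t1')[80:280,150:350]])[:,:,::-1].repeat(2,0).repeat(2,1))"
```

```text
time_s: 2.0
eef_pos: [0.658, -0.0023, 0.1788]
eef_rot: [-0.093, -3.139, -0.0]
force: [-0.1, 1.4, -0.7]
gripper_width: 0.006
t 2.0 pos [ 0.658  -0.0023  0.1788] bin 0.0254 0.0017 rot [-0.093 -3.139 -0.   ] F [-0.1  1.4 -0.7] w 0.0006 q [-0.09  0.57  1.3   0.    1.27 -1.61]
shift [-0.0027 -0.0017  0.0747] turn [ 0.0001 -0.0017 -0.0017]
```

View pics/s1.png

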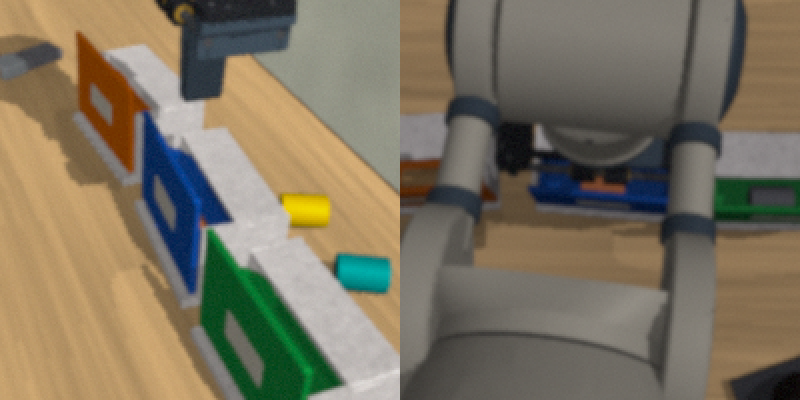

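The fingers, at (200,80) in the left half, hang shut above and behind the blue lip with nothing in the way. Next I go down behind the lip.

```bash
python3 -m creep '-0.003 -0.002 0.02 0 0 0 0; -0.003 -0.002 0.045 0 0 0 0; -0.003 -0.002 0.065 0 0 0 0; -0.003 -0.002 0.075 0 0 0 0; -0.003 -0.002 0.075 0 0 0 0; -0.003 -0.002 0.075 0 0 0 0' ; python3 -c "
from h import *
st()
cv2.imwrite('pics/s2.png',snap('side','s2')[120:270,220:370][:,:,::-1].repeat(4,0).repeat(4,1))"
```

```text
time_s: 2.7
eef_pos: [0.6612, -0.003, 0.106]
eef_rot: [0.09, 3.139, -0.0]
force: [1.0, 1.1, 0.4]
gripper_width: 0.003
t 2.7 pos [ 0.6612 -0.003   0.106 ] bin 0.0287 0.0011 rot [ 0.09   3.139 -0.   ] F [1.  1.1 0.4] w 0.0003 q [-0.09  0.65  1.36  0.    1.12 -1.61]
```

View pics/s2.png

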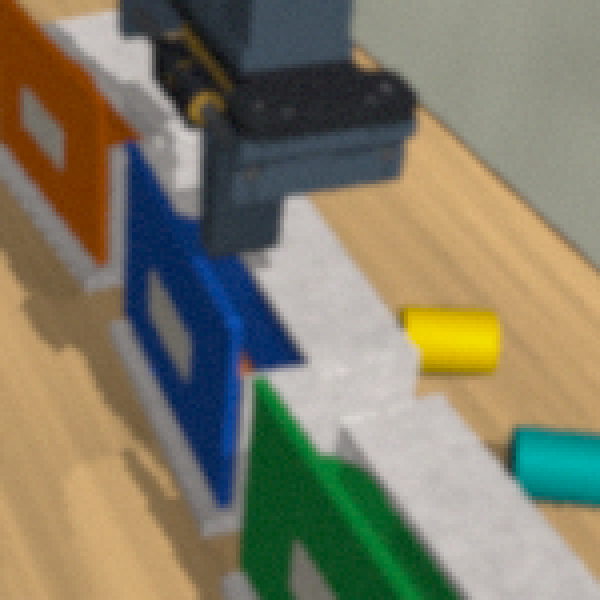

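```bash
python3 -m creep '0.006 0 0 0 0 0 0; 0.012 0 0 0 0 0 0; 0.017 0 0 0 0 0 0; 0.022 0 0.001 0 0 0 0; 0.026 0 0.001 0 0 0 0; 0.031 0 0.002 0 0 0 0; 0.035 0 0.003 0 0 0 0; 0.039 0 0.004 0 0 0 0' ; python3 -c "
from h import *
st()
cv2.imwrite('pics/s3.png',snap('side','s3')[120:270,220:370][:,:,::-1].repeat(4,0).repeat(4,1))"
```

```text
time_s: 3.55
eef_pos: [0.6216, -0.0012, 0.1007]
eef_rot: [-0.091, -3.14, -0.0]
force: [4.3, 0.7, -0.9]
gripper_width: 0.004
t 3.55 pos [ 0.6216 -0.0012  0.1007] bin -0.011 0.0006 rot [-0.091 -3.14  -0.   ] F [ 4.3  0.7 -0.9] w 0.0004 q [-0.1   0.61  1.48  0.    1.06 -1.61]
```

View pics/s3.png

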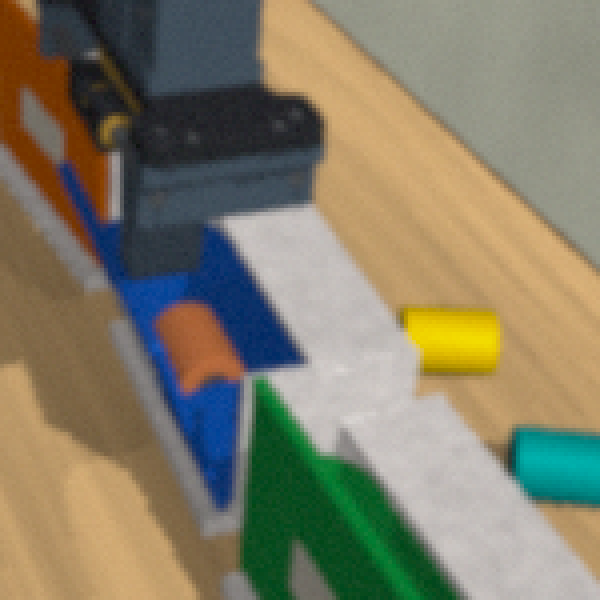

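The bin is following, with about 4 N on the tool and the coupler visible inside. I continue along the arc.

```bash
python3 -m creep '0.004 0 0.0015 0 0 0 0; 0.008 0 0.003 0 0 0 0; 0.012 0 0.005 0 0 0 0; 0.016 0 0.007 0 0 0 0; 0.020 0 0.009 0 0 0 0; 0.024 0 0.012 0 0 0 0; 0.028 0 0.015 0 0 0 0; 0.031 0 0.017 0 0 0 0; 0.033 0 0.019 0 0 0 0; 0.035 0 0.021 0 0 0 0; 0.035 0 0.021 0 0 0 0' ; python3 -c "
from h import *
st()
cv2.imwrite('pics/s4.png',snap('side','s4')[120:270,200:350][:,:,::-1].repeat(4,0).repeat(4,1))"
```

```text
time_s: 4.7
eef_pos: [0.5864, 0.0007, 0.0796]
eef_rot: [-0.091, -3.139, -0.0]
force: [1.3, -0.0, -0.2]
gripper_width: 0.005
t 4.7 pos [0.5864 0.0007 0.0796] bin -0.0462 0.0006 rot [-0.091 -3.139 -0.   ] F [ 1.3 -0.  -0.2] w 0.0005 q [-0.1   0.6   1.58 -0.    0.96 -1.61]
```

View pics/s4.png

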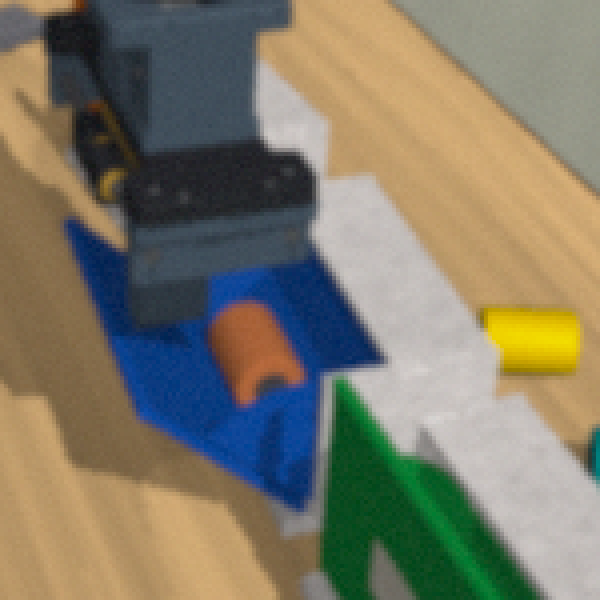

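```bash
python3 -m creep '0.002 0 0.002 0 0 0 0; 0.004 0 0.004 0 0 0 0; 0.005 0 0.005 0 0 0 0; 0.005 0 0.005 0 0 0 0' ; python3 -c "
from h import *
st()"
```

```text
time_s: 5.15
eef_pos: [0.5853, 0.0008, 0.0775]
eef_rot: [0.091, 3.133, -0.001]
force: [5.2, 0.4, 30.8]
gripper_width: 0.013
t 5.15 pos [0.5853 0.0008 0.0775] bin -0.0473 0.0006 rot [ 9.100e-02  3.133e+00 -1.000e-03] F [ 5.2  0.4 30.8] w 0.0012 q [-0.1   0.6   1.59  0.    0.94 -1.61]
```

The force rose to about 31 N, so the bin is at its stop: the tip geometry gives about 0.79 rad. I back off upwards and look.

```bash
python3 -m creep '0 0 -0.01 0 0 0 0; 0 0 -0.03 0 0 0 0; 0 0 -0.06 0 0 0 0; 0 0.02 -0.1 0 0 0 0; 0.01 0.06 -0.13 0 0 0 0.04; 0.03 0.1 -0.14 0 0 0 0.08; 0.05 0.14 -0.14 0 0 0 0.08; 0.06 0.18 -0.14 0 0 0 0.08; 0.06 0.2 -0.14 0 0 0 0.08; 0.06 0.2 -0.14 0 0 0 0.08' ; python3 -c "
from h import *
st()
a=snap('side','s5')[120:270,200:350];b=snap('top','t5')[125:225,205:305]
cv2.imwrite('pics/s5.png',np.hstack([cv2.resize(a,(400,400)),cv2.resize(b,(400,400),interpolation=2)])[:,:,::-1])"
```

```text
time_s: 6.15
eef_pos: [0.5329, 0.2065, 0.2148]
eef_rot: [-0.086, -3.14, -0.0]
force: [0.1, -0.5, -0.5]
gripper_width: 0.498
t 6.15 pos [0.5329 0.2065 0.2148] bin -0.1115 0.2029 rot [-0.086 -3.14  -0.   ] F [ 0.1 -0.5 -0.5] w 0.0454 q [ 0.26  0.42  1.48  0.    1.25 -1.25]
```

View pics/s5.png

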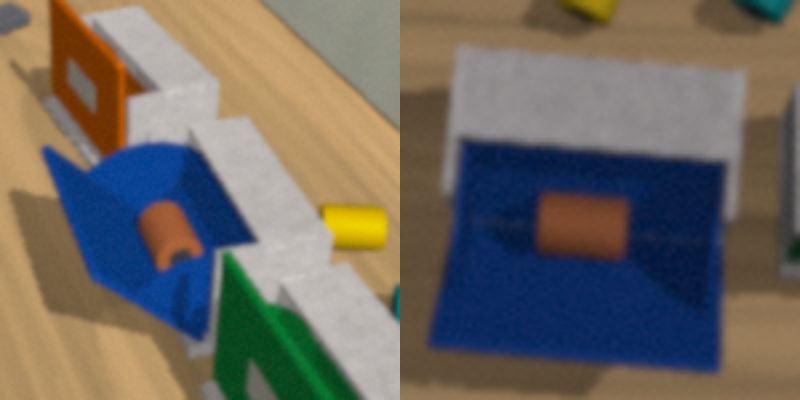

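The bin stands tipped out with the coupler in the bottom of the V, at right-half crop (583,226), i.e. raw (250.8,181.5). Next I measure the lip and the coupler.

Run:
```python
from h import *
for t,s in(((212.5,211.75),(216.1,175.1)),((285,217.75),(234.5,223.9))):
    p,e=tri(t,s); q=p-PIV; print("lip",p.round(4),e.round(4),"bin",(q@BX).round(4),(q@BY).round(4),q[2].round(4),"ang",np.arctan2(-q@BX,q[2]).round(3))
im=cv2.imread("pics/raw_t5.png"); hsv=cv2.cvtColor(im,cv2.COLOR_BGR2HSV)
cu=cv2.inRange(hsv,(0,100,70),(14,255,255)); cu[:,:225]=0;cu[:,280:]=0;cu[:150]=0;cu[205:]=0
c=max(cv2.findContours(cu,0,1)[0],key=cv2.contourArea);r=cv2.minAreaRect(c);print("cu",r)
b=cv2.boxPoints(r)
p=onz("top",*r[0],.046);q=p-PIV;print("cu c",p,"bin",q@BX,q@BY)
print([onz("top",*k,.046).round(4) for k in b])
im=cv2.imread("pics/raw_s5.png"); hsv=cv2.cvtColor(im,cv2.COLOR_BGR2HSV)
cu=cv2.inRange(hsv,(0,100,60),(14,255,255)); cu[:,:240]=0;cu[:,285:]=0;cu[:180]=0;cu[230:]=0
c2=max(cv2.findContours(cu,0,1)[0],key=cv2.contourArea);r2=cv2.minAreaRect(c2);print("side",r2, cv2.boundingRect(c2))
print(proj("side",[p[0],p[1],.041]))
# seam line of V: crop (470,220) to (715,240)
for u,v in((470,220),(715,240)): 
    k=onz("top",205+(u-400)/4,125+v/4,.015);q=k-PIV;print("seam",k,q@BX,q@BY)
```

```text
lip [0.5585 0.0824 0.0878] 0.0012 bin -0.0788 0.0805 0.0728 ang 0.825
lip [ 0.5478 -0.0763  0.0873] 0.002 bin -0.0803 -0.0785 0.0723 ang 0.838
cu ((250.0, 181.0), (14.0, 20.0), 90.0)
cu c [0.6339054  0.00299965 0.046     ] bin 0.0010864877174371966 0.005571431450646493
[array([0.6497, 0.0266, 0.046 ]), array([ 0.6509, -0.0198,  0.046 ]), array([ 0.6182, -0.0205,  0.046 ]), array([0.617 , 0.0257, 0.046 ])]
side ((262.72943115234375, 206.80479431152344), (22.593637466430664, 17.048683166503906), 65.55604553222656) (253, 196, 22, 25)
(np.float64(263.702113219833), np.float64(208.5989266822549))
seam [0.63908521 0.06941886 0.015     ] 0.0024343481004509993 0.0721786786731221
seam [ 0.63064732 -0.07721801  0.015     ] 0.0024514626998398603 -0.07470076225954038
```

```bash
python3 -c "
from h import *
goal(bp(.0015,.0045,.15),86.7)"
```

```text
shift [-0.1124 -0.196   0.0647] turn [-0.0006 -0.0007  0.0008]
```

```bash
python3 -m creep '-0.02 -0.03 0 0 0 0 0.075; -0.045 -0.07 0 0 0 0 0.075; -0.07 -0.11 0.01 0 0 0 0.075; -0.09 -0.15 0.03 0 0 0 0.075; -0.105 -0.18 0.05 0 0 0 0.075; -0.112 -0.196 0.065 0 0 0 0.075; -0.112 -0.196 0.065 0 0 0 0.075; -0.112 -0.196 0.065 0 0 0 0.075' 20; python3 -c "
from h import *
st();goal(bp(.0015,.0045,.039),86.7)
cv2.imwrite('pics/s6.png',snap('side','s6')[100:250,190:340][:,:,::-1].repeat(4,0).repeat(4,1))"
```

```text
time_s: 7.05
eef_pos: [0.6336, 0.0019, 0.1498]
eef_rot: [-0.092, -3.139, -0.001]
force: [1.1, 0.2, 0.1]
gripper_width: 0.821
t 7.05 pos [0.6336 0.0019 0.1498] bin 0.0008 0.0045 rot [-9.200e-02 -3.139e+00 -1.000e-03] F [1.1 0.2 0.1] w 0.0749 q [-0.09  0.57  1.4   0.    1.18 -1.6 ]
shift [-0.0008 -0.      0.1108] turn [ 0.0003 -0.0011 -0.0012]
```

View pics/s6.png

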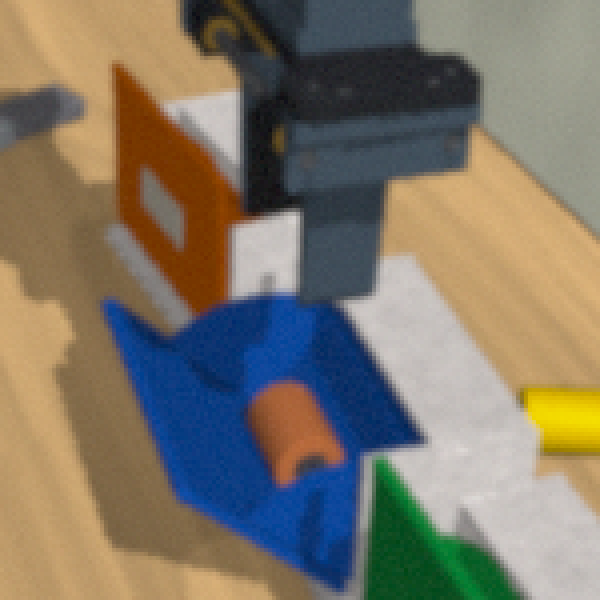

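The open fingers hang above the coupler (near finger at (340,250), coupler at (295,430)), lined up with its ends. I go down with a stop to check the force.

```bash
python3 -m creep '-0.001 0 0.02 0 0 0 0.075; -0.001 0 0.045 0 0 0 0.075; -0.001 0 0.07 0 0 0 0.075; -0.001 0 0.09 0 0 0 0.075; -0.001 0 0.1 0 0 0 0.075; -0.001 0 0.106 0 0 0 0.075; -0.001 0 0.108 0 0 0 0.075; -0.001 0 0.108 0 0 0 0.075' 20; python3 -c "
from h import *
st();goal(bp(.0015,.0045,.039),86.7)
cv2.imwrite('pics/s7.png',snap('side','s7')[100:250,190:340][:,:,::-1].repeat(4,0).repeat(4,1))"
```

```text
time_s: 7.9
eef_pos: [0.6356, 0.0022, 0.0427]
eef_rot: [0.09, 3.139, -0.0]
force: [0.4, -0.8, 0.5]
gripper_width: 0.821
t 7.9 pos [0.6356 0.0022 0.0427] bin 0.0028 0.0048 rot [ 0.09   3.139 -0.   ] F [ 0.4 -0.8  0.5] w 0.0748 q [-0.09  0.7   1.48  0.    0.96 -1.6 ]
shift [ 0.0013 -0.0003  0.0037] turn [-0.      0.001   0.0001]
```

View pics/s7.png

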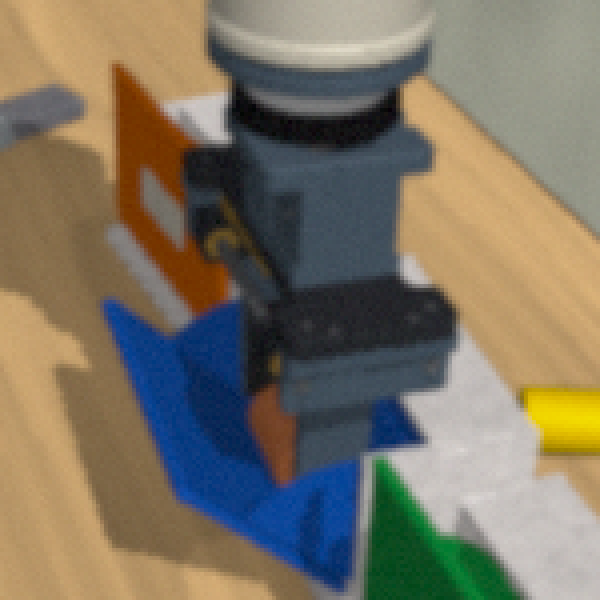

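```bash
python3 -m creep '0.0015 0 0.002 0 0 0 0.075; 0.0015 0 0.003 0 0 0 0.075; 0.0015 0 0.003 0 0 0 0.065; 0.0015 0 0.003 0 0 0 0.055; 0.0015 0 0.003 0 0 0 0.045; 0.0015 0 0.003 0 0 0 0.04; 0.0015 0 0.003 0 0 0 0.04; 0.0015 0 0.003 0 0 0 0.04' 25; python3 -c "
from h import *
st()"
```

```text
time_s: 8.75
eef_pos: [0.6337, 0.002, 0.039]
eef_rot: [0.091, 3.14, -0.0]
force: [-0.5, -0.2, 2.1]
gripper_width: 0.549
t 8.75 pos [0.6337 0.002  0.039 ] bin 0.0009 0.0046 rot [ 0.091  3.14  -0.   ] F [-0.5 -0.2  2.1] w 0.0501 q [-0.09  0.71  1.49 -0.    0.95 -1.6 ]
```

Opening is 50.1 mm, which matches the coupler's length. Next is a gentle lift straight up.

```bash
python3 -m creep '0 0 -0.004 0 0 0 0.04; 0 0 -0.012 0 0 0 0.04; 0 0 -0.025 0 0 0 0.04; 0 0 -0.045 0 0 0 0.04; 0 0 -0.07 0 0 0 0.04; 0 0 -0.1 0 0 0 0.04; 0 0 -0.12 0 0 0 0.04; 0 0 -0.13 0 0 0 0.04; 0 0 -0.13 0 0 0 0.04' ; python3 -c "
from h import *
st();goal([.415,.224,.17],96.6)
cv2.imwrite('pics/s8.png',snap('side','s8')[60:250,150:350][:,:,::-1].repeat(3,0).repeat(3,1))"
```

```text
time_s: 9.65
eef_pos: [0.6344, 0.002, 0.1707]
eef_rot: [0.091, 3.138, -0.0]
force: [0.2, -0.5, -1.8]
gripper_width: 0.546
t 9.65 pos [0.6344 0.002  0.1707] bin 0.0016 0.0046 rot [ 0.091  3.138 -0.   ] F [ 0.2 -0.5 -1.8] w 0.0498 q [-0.09  0.55  1.38 -0.    1.22 -1.6 ]
shift [0.2318 0.209  0.    ] turn [-0.0004  0.0028 -0.173 ]
```

View pics/s8.png

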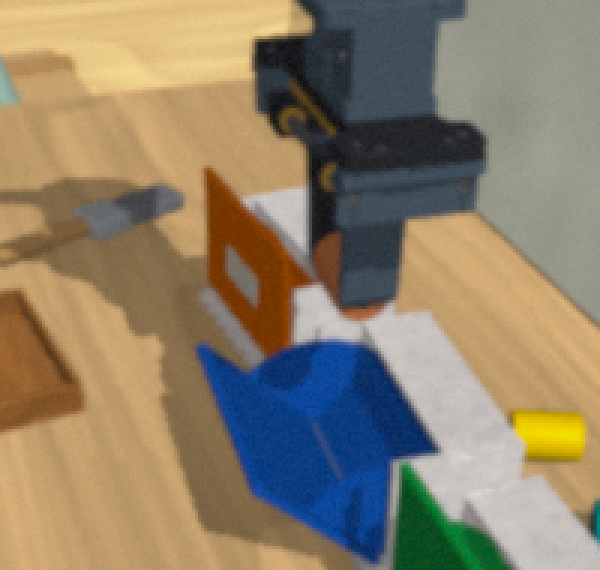

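The coupler is held at (345,300) in the crop and the bin is still tipped out. I move it over the tray.

```bash
python3 -m creep '0.015 0.013 0 0 0 -0.01 0.04; 0.04 0.036 0 0 0 -0.03 0.04; 0.07 0.063 0 0 0 -0.05 0.04; 0.1 0.09 0 0 0 -0.075 0.04; 0.13 0.117 0 0 0 -0.1 0.04; 0.16 0.144 0 0 0 -0.12 0.04; 0.19 0.171 0 0 0 -0.14 0.04; 0.215 0.193 0 0 0 -0.16 0.04; 0.228 0.205 0 0 0 -0.173 0.04; 0.232 0.209 0 0 0 -0.173 0.04; 0.232 0.209 0 0 0 -0.173 0.04' ; python3 -c "
from h import *
st();goal([.415,.224,.03],96.6)
cv2.imwrite('pics/s9.png',snap('side','s9')[20:240,60:310][:,:,::-1].repeat(3,0).repeat(3,1)[:600])"
```

```text
time_s: 10.8
eef_pos: [0.4136, 0.2242, 0.1683]
eef_rot: [0.182, -3.135, 0.001]
force: [-0.0, 0.4, -1.5]
gripper_width: 0.548
t 10.8 pos [0.4136 0.2242 0.1683] bin -0.2316 0.2137 rot [ 1.820e-01 -3.135e+00  1.000e-03] F [-0.   0.4 -1.5] w 0.05 q [ 0.37  0.34  1.77 -0.    1.03 -1.32]
shift [-0.0015 -0.0003  0.1383] turn [-0.0004 -0.0011  0.0008]
```

View pics/s9.png

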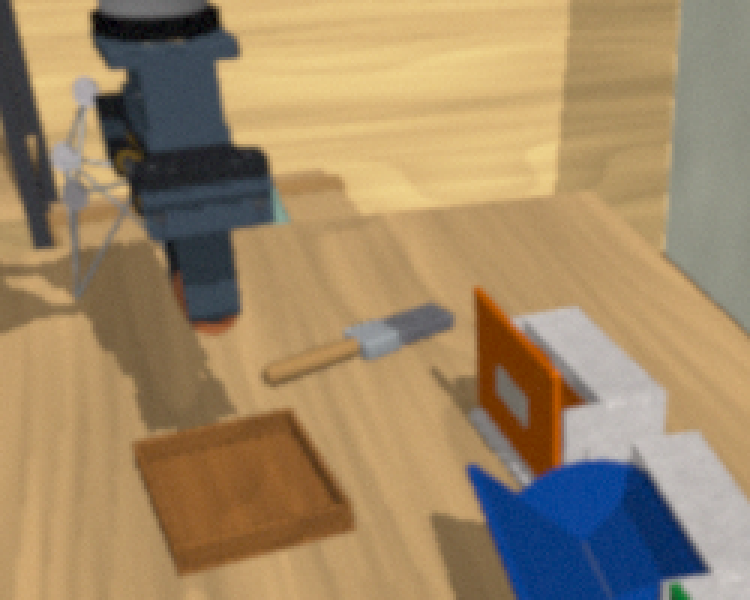

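```bash
python3 -m creep '-0.001 0 0.015 0 0 0 0.04; -0.001 0 0.04 0 0 0 0.04; -0.001 0 0.07 0 0 0 0.04; -0.001 0 0.1 0 0 0 0.04; -0.001 0 0.12 0 0 0 0.04; -0.001 0 0.13 0 0 0 0.04; -0.001 0 0.136 0 0 0 0.04; -0.001 0 0.14 0 0 0 0.04; -0.001 0 0.14 0 0 0 0.04; -0.001 0 0.14 0 0 0 0.04' ; python3 -c "
from h import *
st()
cv2.imwrite('pics/s10.png',snap('side','s10')[80:240,60:260][:,:,::-1].repeat(3,0).repeat(3,1))"
```

```text
time_s: 11.85
eef_pos: [0.4155, 0.2243, 0.0295]
eef_rot: [-0.181, 3.135, 0.0]
force: [0.6, -0.7, -0.9]
gripper_width: 0.544
t 11.85 pos [0.4155 0.2243 0.0295] bin -0.2297 0.2139 rot [-0.181  3.135  0.   ] F [ 0.6 -0.7 -0.9] w 0.0496 q [ 0.37  0.57  1.9  -0.    0.66 -1.32]
```

View pics/s10.png

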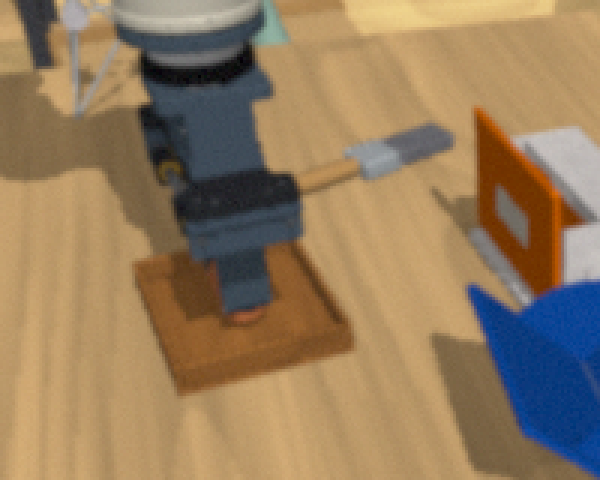

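The coupler, at (243,318) in the crop, hangs just above the middle of the tray floor. I creep down until it touches.

```bash
python3 -m creep '0 0 0.002 0 0 0 0.04; 0 0 0.004 0 0 0 0.04; 0 0 0.005 0 0 0 0.04; 0 0 0.006 0 0 0 0.04; 0 0 0.006 0 0 0 0.04' ; python3 -c "
from h import *
st()"
```

```text
time_s: 12.4
eef_pos: [0.4151, 0.2242, 0.0228]
eef_rot: [0.181, -3.136, 0.0]
force: [-1.1, 0.8, -2.0]
gripper_width: 0.542
t 12.4 pos [0.4151 0.2242 0.0228] bin -0.2301 0.2138 rot [ 0.181 -3.136  0.   ] F [-1.1  0.8 -2. ] w 0.0495 q [ 0.37  0.59  1.91  0.    0.65 -1.32]
```

```bash
python3 -m creep '0 0 0.001 0 0 0 0.04; 0 0 0.002 0 0 0 0.04; 0 0 0.002 0 0 0 0.04' ; python3 -m creep '0 0 0.0005 0 0 0 0.04; 0 0 0.001 0 0 0 0.04; 0 0 0.001 0 0 0 0.04'
```

```text
time_s: 12.7
eef_pos: [0.4151, 0.2242, 0.0208]
eef_rot: [0.181, -3.136, 0.0]
force: [-0.1, 0.8, -2.1]
gripper_width: 0.545
time_s: 13.0
eef_pos: [0.4152, 0.2242, 0.0206]
eef_rot: [-0.181, 3.136, 0.0]
force: [-3.7, -1.4, 18.2]
gripper_width: 0.544
```

It touched, pressing with 18 N. I relieve that slightly, then open slowly.

```bash
python3 -m creep '0 0 -0.0005 0 0 0 0.04; 0 0 -0.0005 0 0 0 0.04' 5; python3 -m creep '0 0 0 0 0 0 0.052; 0 0 0 0 0 0 0.055; 0 0 0 0 0 0 0.06; 0 0 0 0 0 0 0.07; 0 0 0 0 0 0 0.078; 0 0 0 0 0 0 0.08; 0 0 0 0 0 0 0.08; 0 0 0 0 0 0 0.08'; python3 -c "
from h import *
st()
cv2.imwrite('pics/s11.png',snap('side','s11')[80:240,60:260][:,:,::-1].repeat(3,0).repeat(3,1))"
```

```text
time_s: 13.2
eef_pos: [0.4152, 0.2242, 0.0206]
eef_rot: [-0.181, 3.136, 0.0]
force: [0.2, -0.2, 5.8]
gripper_width: 0.549
time_s: 14.0
eef_pos: [0.4151, 0.2242, 0.0204]
eef_rot: [-0.181, 3.136, -0.0]
force: [-1.0, -0.6, 0.3]
gripper_width: 0.876
t 14.0 pos [0.4151 0.2242 0.0204] bin -0.2301 0.2138 rot [-0.181  3.136 -0.   ] F [-1.  -0.6  0.3] w 0.0798 q [ 0.37  0.59  1.91 -0.    0.64 -1.32]
```

View pics/s11.png

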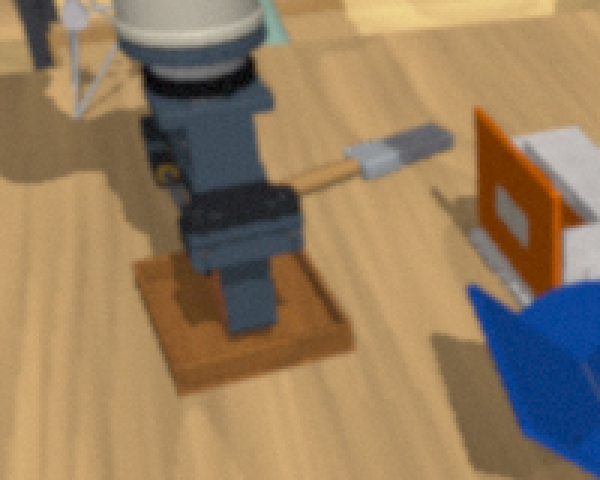

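The fingers are open and the coupler rests between them. I retreat straight up, then aside so both cameras can see.

```bash
python3 -m creep '0 0 -0.008 0 0 0 0.08; 0 0 -0.025 0 0 0 0.08; 0 0 -0.05 0 0 0 0.08; 0 0 -0.08 0 0 0 0.08; 0 0 -0.12 0 0 0 0.08; 0 0 -0.16 0 0 0 0.08; 0 0.03 -0.19 0 0 0 0.08; 0 0.07 -0.2 0 0 0 0.08; 0 0.11 -0.2 0 0 0 0.08; 0 0.15 -0.2 0 0 0 0.08; 0 0.18 -0.2 0 0 0 0.08; 0 0.18 -0.2 0 0 0 0.08'; python3 -c "
from h import *
st()
a=snap('side','s12');b=snap('top','t12')
cv2.imwrite('pics/s12.png',np.hstack([a[100:290,60:260],b[120:310,100:300]])[:,:,::-1].repeat(2,0).repeat(2,1))"
```

```text
time_s: 15.25
eef_pos: [0.3936, 0.4061, 0.2209]
eef_rot: [-0.185, 3.136, 0.002]
force: [-0.4, -0.5, 0.2]
gripper_width: 0.876
t 15.25 pos [0.3936 0.4061 0.2209] bin -0.262 0.3941 rot [-1.850e-01  3.136e+00  2.000e-03] F [-0.4 -0.5  0.2] w 0.0799 q [ 0.69  0.4   1.49  0.    1.25 -0.99]
```

View pics/s12.png

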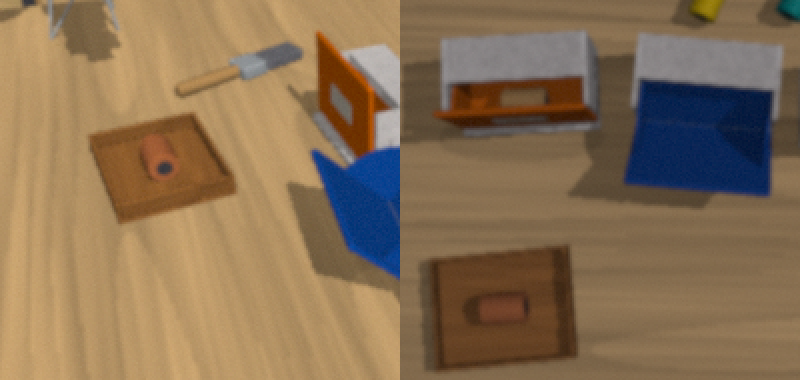

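The coupler lies in the middle of the tray, at (160,158) in the side half and (502,307) in the top half. The blue bin is empty and tipped out. I check that the bin hasn't crept and the coupler is still.

Run:
```python
from h import *
def lip(f,box):
    im=cv2.imread(f); h=cv2.cvtColor(im,cv2.COLOR_BGR2HSV); m=cv2.inRange(h,(105,120,30),(130,255,255)); x0,x1,y0,y1=box
    k=np.zeros_like(m);k[y0:y1,x0:x1]=m[y0:y1,x0:x1]; return [int(np.nonzero(k[:,c])[0].max()) for c in range(220,284,9)], int((k>0).sum())
for f in("t5","t12"): print(f,lip(f"pics/raw_{f}.png",(205,300,150,235)))
b=cv2.imread("pics/raw_t12.png"); snap("top","t13"); c=cv2.imread("pics/raw_t13.png")
print("diff tray",np.abs(b[230:315,100:205].astype(int)-c[230:315,100:205]).mean(), onz("top",151,273.5,.023)); st()
```

```text
t5 ([211, 212, 213, 214, 215, 215, 216, 216], 3110)
t12 ([211, 212, 213, 214, 215, 215, 216, 216], 3499)
diff tray 1.4073949579831933 [0.41593704 0.22617641 0.023     ]
t 15.4 pos [0.3941 0.4024 0.2206] bin -0.2613 0.3905 rot [ 1.810e-01 -3.136e+00  1.000e-03] F [ 0.1 -0.1  0.1] w 0.0797 q [ 0.69  0.4   1.49 -0.    1.25 -1.  ]
```

```bash
python3 -c "
from plant import manip
print(manip.hand_in())"
```

```text
the job is handed in; nothing more can be done
None
```

I tipped the blue bin forward to its stop and set the copper coupler down in the wooden tray. The job was handed in at about 15.4 s.

- **Bin:** I hooked it from behind the lip and pulled until it stopped, where the tool read about 31 N. The finger-tip position put it at about 0.79 rad. The camera measurement of the lip gave 0.83 rad, slightly past the 0.80 stop; I put that down to a millimetre or two of calibration error. The lip edge sat on the same pixels after the pick as before it.
- **Coupler:** I gripped it by its two ends, and the opening read 50 mm, which matches its length. When I lowered it, it touched the tray floor at 18 N, a little firmer than I meant. I eased that to about 6 N before opening the fingers. The last pictures show it lying still near the middle of the tray.
- **Robot:** The arm is clear of everything, and the force reading is about zero.

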